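# Hang the handpiece on the spring balancer arm

## Task

Take the engraving handpiece out of its wooden stand and hang it by its collar in the fork of the spring balancer. The arm sinks under the load by an amount you cannot know beforehand: go down with it gently, let go only when the arm carries the whole weight and has settled, so that it neither drops nor springs up when you release. Leave the other things on the table where they are.

Things in the scene. Friction and masses are not known exactly. Their poses are not given: they have to be found in the camera images.
- handpiece: engraving handpiece, a round metal tool 168 mm tall, upright in the stand. Origin: centre of its flat underside, z up. From there up: body 22 mm diameter, 0 to 85 mm; neck 14 mm diameter, 85 to 108 mm; steel collar 30 mm diameter, 108 to 116 mm; black round grip 18 mm diameter, 116 to 166 mm (hold it here from above, fingertips above the collar). Mass 0.2 to 0.8 kg, differs each time
- handpiece_collar (a point): point on the handpiece's axis at the underside of the collar (108 mm above its underside)
- stand: fixed wooden block 80 x 80 x 60 mm with an upright bore of 25 mm diameter, 45 mm deep, in its top; the handpiece stands in it, its underside 15 mm above the table. Origin: centre of the block's underside
- balancer: spring balancer fixed on the table: round grey base 96 mm wide, column 176 mm high, and an arm of two parallel links, 200 mm from pivot to pivot, that points along the balancer's own -x (roughly towards the robot) and carries a steel fork that always stays level. Origin: centre of the base on the table, under the arm's column pivots; z up
- fork_seat (a point): where the centre of the collar's underside must sit: on the fork's top face, 239 mm above the table while unloaded. Axes as the balancer's (+x to the column). Fork plate 6 mm thick, 35 mm wide; slot 17 mm wide, ending 9 mm behind the seat, open to the front (-x). Seated play about 2 mm along x, 1.5 mm along y. The body does not pass the slot from above: only the neck enters, from the front
- fork_mouth (a point): the open front end of the fork's flared guides (48 mm wide), 40 mm in front (-x) of the seat and level with it. Two bumps, 4 mm high, stand on the prongs 14.5 to 18.5 mm in front of the seat: bring the neck in level from here along +x with the collar's underside 5 to 14 mm above the fork's top face, then lower the collar behind the bumps
- sink_arm (a joint): angle in rad the arm has sunk: 0 at the upper stop (unloaded), 0.5 at the bottom stop. The fork moves on an arc: seat height = 190 + 200 sin(0.25 - angle) mm, seat distance from the column axis = 40 + 200 cos(0.25 - angle) mm. It begins to sink at about 0.8 N on the fork, then about 12 mm more per newton (85 N/m); lightly damped
- loupe: black eye loupe, 41 mm wide, 34 mm tall, loose on the table; a bystander, leave it. Origin: centre of its underside
- cork_block: cork block 57 x 77 x 32 mm, loose on the table; a bystander, leave it. Origin: centre of its underside
- oilstone: oilstone 106 x 156 x 25 mm over all as it lies, loose on the table; a bystander, leave it. Origin: centre of its underside

How it is judged (in metres and radians):
On the way, in this order (a step that is already met when the one before it is completed fails the run):
1. the handpiece is lifted clear of its stand (z of handpiece in the frame of stand above 0.065 m), for 0.1 s.
2. the collar sits in the fork behind the bumps and the arm has begun to sink, the handpiece still held (horizontal distance between handpiece_collar and fork_seat below 0.006 m and z of handpiece_collar in the frame of fork_seat between -0.004 and 0.003 m and value of joint sink_arm above 0.02 rad and contact force between the fingers and handpiece above 0.5 N), for 0.1 s.
At the end, for the whole second after the job is handed in: The handpiece hangs upright (within 0.12 rad) and at rest in the fork, its collar flat on the fork behind the bumps (within 6 mm sideways, 4 mm in height), released, with the arm sunk under its weight and still (under 0.05 rad/s), off both stops (horizontal distance between handpiece_collar and fork_seat below 0.006 m and z of handpiece_collar in the frame of fork_seat between -0.004 and 0.003 m and angle between handpiece's own z axis and vertical below 0.12 rad and value of joint sink_arm between 0.03 and 0.48 rad and velocity of joint sink_arm between -0.05 and 0.05 rad/s and linear speed of handpiece below 0.02 m/s); the robot touches nothing.
It fails at once if the arm drops or springs up: it swings faster than 0.3 rad/s (60 mm/s at the fork) (velocity of joint sink_arm above 0.3 rad/s or velocity of joint sink_arm below -0.3 rad/s).
It fails at once if the balancer is pushed or pressed with more than 14 N (contact force between balancer and anything else above 14 N).
It fails at once if the loupe, the cork block or the oilstone is moved by more than 15 mm (distance of any of loupe, cork_block, oilstone from where it was at the start of the episode above 0.015 m).
It also fails if it takes over 58 s, if anything falls off the work surface, if the arm or the gripper's body presses on something with over 40 N, if the wrist force passes 120 N, or if a joint passes its speed limit or range.

## Robot

A 6-joint arm with a two-finger parallel gripper is mounted at the origin on a cart in front of the work surface, level with it; the furniture and walls round the work are solid. World frame = base frame: x ahead of the robot, y to its left, z up, the work surface at z = 0. Lengths are in mm, angles in rad, forces in N, time in s.
With the tool pointing down it reaches from about 300 to 875 mm from the base axis. Payload 6.4 kg.
Tool frame: the origin (TCP) lies midway between the tips of the shut fingers; the grasp point (between the pads) lies 19 mm behind it; y points along the fingers, x is the direction in which the jaws open and shut, and the axes are right-handed (so a half turn about y gives the same grasp; the last joint's range is limited). The gripper opens to 85 mm and grips with 20 to 120 N. Pads are 22 mm wide; open, the fingers measure 114 mm over their backs; the gripper's body (76 mm by 85 mm) begins 54 mm behind the grasp point. The pads swing forward as they close: fully open they stand 13 mm farther back than shut.
Start: joints at [1.089, 0.181, 1.607, -0, 1.354, -0.206], TCP at [156.57, 553.287, 231.288] pointing down, gripper open.
Joint ranges: [-2.99, 2.99], [-0.89, 2.07], [0.3, 2.58], [-1.14, 4.28], [0, 2.63], [-3.12, 3.12]. Speed limits (rad/s): [2.57, 2.57, 3.01, 3.14, 3.14, 3.14].

## Interface

Orientations are given as a unit quaternion [x, y, z, w].
In Python, from workcell import ctrl gives the robot as it stands.
- The arm moves only by the tool move_arm, never from a script. Its argument "series" is a list of rows, each a list of 3 entries, a list of its own where there are three numbers: the finger opening in m, from 0 to 0.0854, then the shift along the tool's x, y, z in m, then the turn, a rotation vector about the tool's x, y, z in rad. A call has 1 to 8 rows; each row is the pose to reach, as a shift and turn from the pose commanded when the call began, along the tool's axes at that moment; what a row does not reach only later rows make up. A row lasts 1/10 s, in which the tool goes at most 50 mm and 8.59 degrees, less where a joint would pass 70% of its speed; a pose out of reach is approached as far as the arm can. A call with a gripper value outside its range is refused whole. The fingers move at their own pace and stop on an object; "newtons" is the grip in N (left out, the last holds). Time passes only in rows, so rows that repeat a pose let the fingers close. It gives the time, the measured TCP pose, the force and the opening at its end, in the units of the state.
- ctrl.get_state(): the state, without advancing time (a new reading comes with each control period).
- ctrl.get_image(name): name is "scene" or "top"; returns the picture (384x512x3 uint8, red, green, blue); there is no depth.
- ctrl.camera_params(name): a dict with "mtx" (3x3 intrinsics, pixels), "extrinsics" (4x4, takes a point from camera to world coordinates). Camera axes: x right, y up, looking along -z (the intrinsics and any distortion apply to the point x, -y, -z); pixel columns grow to the right and rows downward; lengths in mm; the calibration is good to about 2 mm. A picture is of the moment at which its call begins. camera_params takes no time and is no camera call.
- ctrl.job_done(): hands the job in, once; it reports no verdict.
The state is a dict: "clock": time; "joint_positions": joint angles; "qvel": joint speeds; "joint_torque": joint torques, N m; "tool_pos": TCP position; "eef_rot": TCP orientation; "ft_force": force on the tool from outside, world axes, zero at the start; "wrist_torque": the same for the moment, N m; "grip_width": finger opening in mm.
Only numpy, scipy, OpenCV 4.12 (cv2) and the standard library are available. Lean on these libraries where they do the work, as an engineer would, in place of code of your own. Each camera call takes 0.05 s, during which the arm holds its last target.

## Working session

There is one attempt and no reset: what is moved stays moved. The work goes in short steps, Python scripts to look and compute and a tool call to move; the robot and the scene stay as the last step left them, time stands still between calls to the robot, and variables do not carry over. Pictures are saved under pics/ and viewed, and the job is handed in when it is done.

Besides the shell and the picture viewer there is one more tool, called after "Request:" in YAML: its name, and indented under it one key for each argument. move_arm: Moves the arm, as the interface text tells. Its arguments: {"type":"object","properties":{"series":{"type":"array","items":{"type":"array"}},"newtons":{"type":"number"}},"required":["series"]}

```bash
mkdir -p pics
python3 - <<'E'
from workcell import ctrl
import cv2
for n in("scene","top"):
    im=ctrl.get_image(n); cv2.imwrite(f"pics/{n}0.png",im[:,:,::-1]); p=ctrl.camera_params(n); print(n,p)
print(ctrl.get_state())
E
```

```text
scene {'mtx': array([[435.98716147,   0.        , 252.41169517],
       [  0.        , 435.98716147, 184.96666196],
       [  0.        ,   0.        ,   1.        ]]), 'extrinsics': array([[ 8.97886332e-01,  2.11256803e-01, -3.86226226e-01,
         1.19374339e+02],
       [-4.40132647e-01,  4.48984530e-01, -7.77622109e-01,
        -9.64852598e+02],
       [ 9.13163974e-03,  8.68207035e-01,  4.96118088e-01,
         8.22408276e+02],
       [ 0.00000000e+00,  0.00000000e+00,  0.00000000e+00,
         1.00000000e+00]])}
top {'mtx': array([[470.10898674,   0.        , 254.25756716],
       [  0.        , 470.10898674, 194.24111348],
       [  0.        ,   0.        ,   1.        ]]), 'extrinsics': array([[ 2.90035310e-02,  9.94916954e-01, -9.64315779e-02,
         4.59002669e+02],
       [-9.99565425e-01,  2.93763167e-02,  2.44804376e-03,
         7.48638512e+01],
       [ 5.26840481e-03,  9.63186692e-02,  9.95336605e-01,
         1.78670911e+03],
       [ 0.00000000e+00,  0.00000000e+00,  0.00000000e+00,
         1.00000000e+00]])}
{'clock': 0.1, 'joint_positions': array([ 1.08869864e+00,  1.81454537e-01,  1.60789433e+00, -1.64546890e-05,
        1.35376565e+00, -2.06312748e-01]), 'qvel': array([-0.00020519, -0.00107358, -0.00155414, -0.00044757, -0.00055871,
       -0.00064647]), 'joint_torque': array([-1.63137361e-04, -4.45879018e+01, -3.52232194e+01, -2.50359481e-04,
        4.24288010e-03,  1.42163009e-05]), 'tool_pos': array([156.342309  , 552.83976475, 230.48770432]), 'eef_rot': array([ 0.56421587,  0.42604277, -0.42701099, -0.56374607]), 'ft_force': array([-0.32278343, -0.86671801,  0.36017684]), 'wrist_torque': array([ 0.02492707, -0.03323166, -0.01689889]), 'grip_width': 85.44563466516998}
```

View pics/scene0.png

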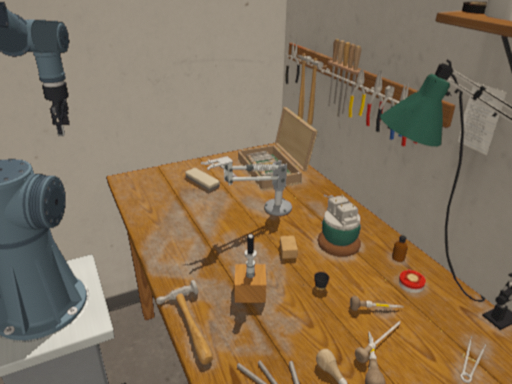

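View pics/top0.png

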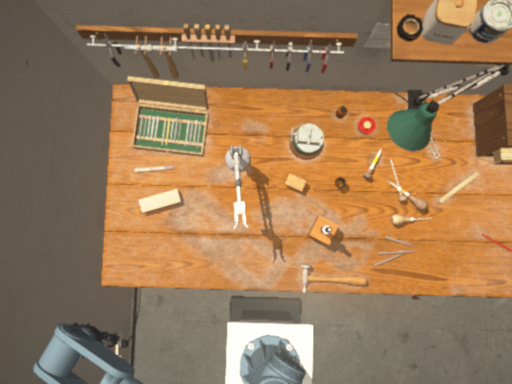

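Run:
```python
from scipy.spatial.transform import Rotation as R
print(R.from_quat([ 0.56421587,  0.42604277, -0.42701099, -0.56374607]).as_matrix().round(4))
import cv2
s=cv2.imread('pics/scene0.png');t=cv2.imread('pics/top0.png')
cv2.imwrite('pics/s_a.png',cv2.resize(s[60:280,180:470],None,fx=2.7,fy=2.7,interpolation=cv2.INTER_CUBIC))
cv2.imwrite('pics/t_a.png',cv2.resize(t[60:260,130:390],None,fx=3,fy=3,interpolation=cv2.INTER_CUBIC))
```

```text
[[ 2.723e-01 -7.000e-04 -9.622e-01]
 [ 9.622e-01 -1.400e-03  2.723e-01]
 [-1.500e-03 -1.000e+00  3.000e-04]]
```

View pics/s_a.png

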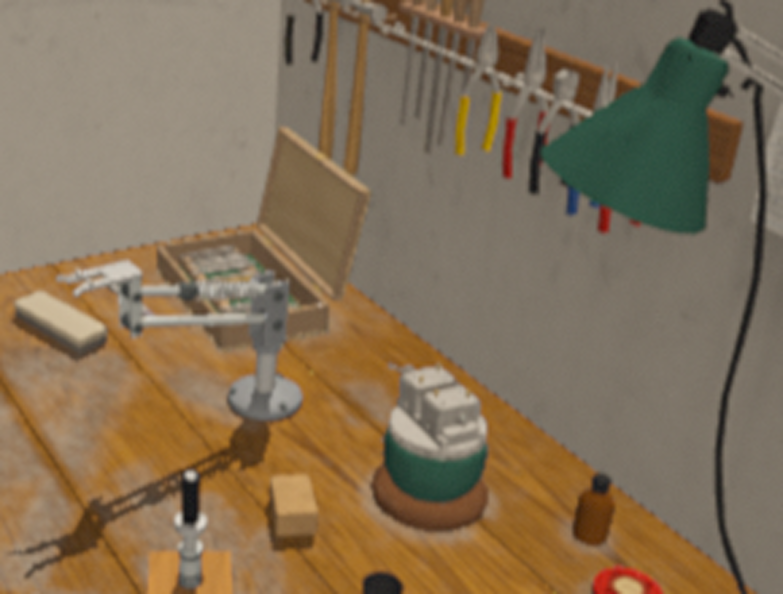

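View pics/t_a.png

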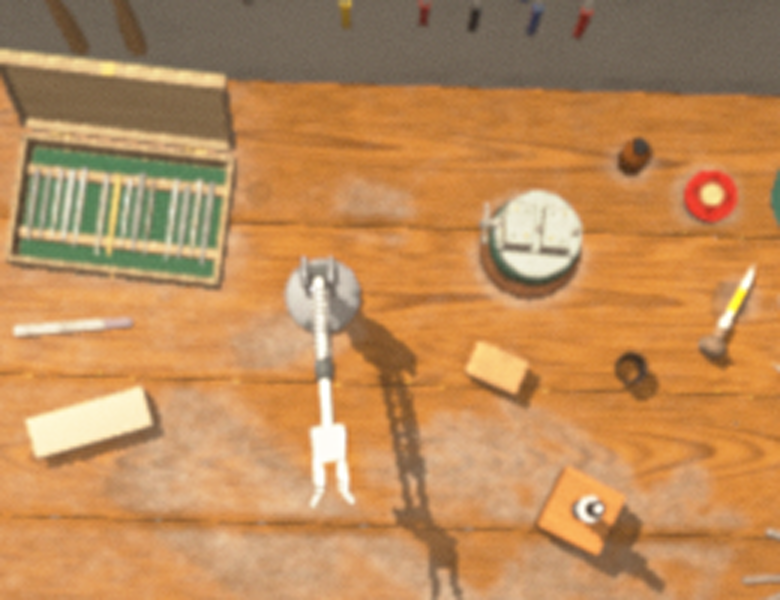

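```bash
cat > h.py <<'E'
from workcell import ctrl
import cv2, numpy as np
P={n:ctrl.camera_params(n) for n in("scene","top")}
def ray(n,u,v):
    K=P[n]["mtx"];E=P[n]["extrinsics"]
    d=np.array([(u-K[0,2])/K[0,0],-(v-K[1,2])/K[1,1],-1.0])
    d=E[:3,:3]@d; return E[:3,3],d/np.linalg.norm(d)
def plane(n,u,v,z):
    o,d=ray(n,u,v); return o+d*(z-o[2])/d[2]
def proj(n,p):
    K=P[n]["mtx"];E=P[n]["extrinsics"]
    c=E[:3,:3].T@(np.asarray(p,float)-E[:3,3]); return np.array([K[0,2]+K[0,0]*c[0]/-c[2],K[1,2]-K[1,1]*c[1]/-c[2]])
def tri(a,b):
    o1,d1=ray("scene",*a);o2,d2=ray("top",*b)
    M=np.stack([d1,-d2],1);t=np.linalg.lstsq(M,o2-o1,rcond=None)[0]
    p,q=o1+t[0]*d1,o2+t[1]*d2
    return (p+q)/2,np.linalg.norm(p-q)
def zoom(f,x0,y0,w,h,k,out):
    im=cv2.imread(f)[y0:y0+h,x0:x0+w]
    im=cv2.resize(im,None,fx=k,fy=k,interpolation=cv2.INTER_NEAREST)
    for i in range(0,w,10): cv2.putText(im,str(x0+i),(i*k,10),0,.35,(255,0,255),1); cv2.line(im,(i*k,0),(i*k,h*k),(255,0,255),1) if 0 else None
    for i in range(0,h,10): cv2.putText(im,str(y0+i),(0,i*k+10),0,.35,(255,0,255),1)
    cv2.imwrite(out,im)
E
python3 - <<'E'
from h import *
zoom('pics/scene0.png',215,225,60,50,12,'pics/z1.png')
zoom('pics/top0.png',300,205,50,45,13,'pics/z2.png')
zoom('pics/scene0.png',195,145,105,75,7,'pics/z3.png')
zoom('pics/top0.png',215,140,50,95,6,'pics/z4.png')
E
```

```text
(no output)
```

View pics/z1.png

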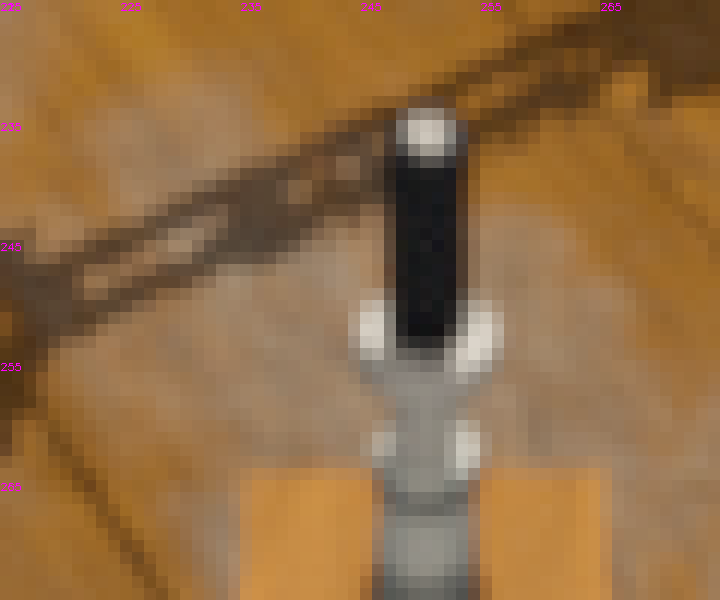

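View pics/z2.png

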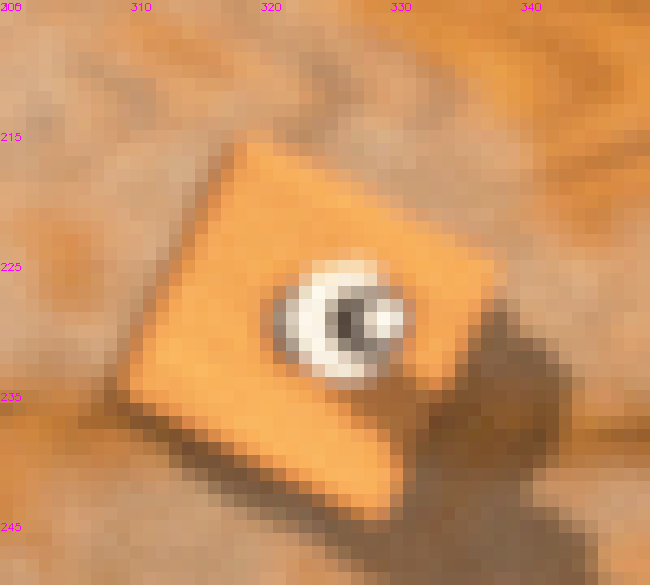

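View pics/z3.png

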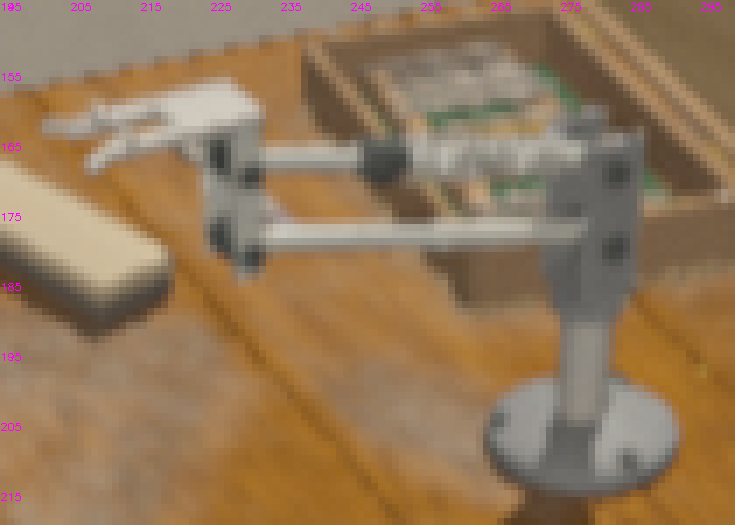

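View pics/z4.png

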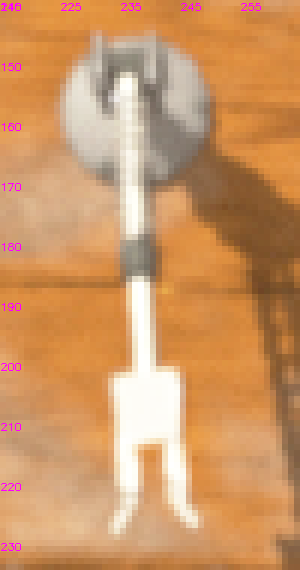

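Run:
```python
from h import *
s=cv2.imread('pics/scene0.png').astype(int);t=cv2.imread('pics/top0.png').astype(int)
def cent(im,x0,y0,x1,y1,f):
    r=im[y0:y1,x0:x1]; w=f(r).astype(float); ys,xs=np.mgrid[y0:y1,x0:x1]
    return (xs*w).sum()/w.sum(),(ys*w).sum()/w.sum(),w.sum()
# cap
wt=lambda r:np.clip(r.min(2)-90,0,None)
a=cent(s,246,233,256,239,wt); b=cent(t,328,226,333,232,wt)
print(a,b,tri(a[:2],b[:2]))
print('top cap at 183',plane("top",*b[:2],183), 'scene',plane("scene",*a[:2],183))
# grip axis in scene: black mask
m=(s.max(2)<70)[236:256,243:258]; ys,xs=np.nonzero(m); print('grip',xs.mean()+243,ys.min()+236,ys.max()+236)
# collar/neck columns in scene by rows
# fork top rows
m=(t.min(2)>170)
for y in range(186,230):
    xs=np.nonzero(m[y,225:255])[0]+225; print(y,list(xs))
```

```text
(np.float64(250.1316425120773), np.float64(235.59661835748793), np.float64(828.0)) (np.float64(328.9852713178295), np.float64(228.65348837209302), np.float64(1290.0)) (array([ 502.8547653 , -186.28480209,  183.44611977]), np.float64(2.83951048974307))
top cap at 183 [ 504.17837033 -186.91699023  183.        ] scene [ 501.73938326 -185.35410887  183.        ]
grip 249.89156626506025 238 253
186 [np.int64(237), np.int64(238)]
187 [np.int64(237), np.int64(238), np.int64(239)]
188 [np.int64(237), np.int64(238), np.int64(239)]
189 [np.int64(237), np.int64(238), np.int64(239)]
190 [np.int64(237), np.int64(238), np.int64(239)]
191 [np.int64(237), np.int64(238), np.int64(239)]
192 [np.int64(237), np.int64(238), np.int64(239)]
193 [np.int64(237), np.int64(238), np.int64(239)]
194 [np.int64(237), np.int64(238), np.int64(239)]
195 [np.int64(237), np.int64(238), np.int64(239)]
196 [np.int64(237), np.int64(238), np.int64(239), np.int64(240)]
197 [np.int64(237), np.int64(238), np.int64(239), np.int64(240)]
198 [np.int64(237), np.int64(238), np.int64(239), np.int64(240)]
199 [np.int64(237), np.int6
[... 3059 characters left out ...]
64(245)]
221 [np.int64(235), np.int64(236), np.int64(237), np.int64(243), np.int64(244), np.int64(245)]
222 [np.int64(235), np.int64(236), np.int64(237), np.int64(243), np.int64(244), np.int64(245)]
223 [np.int64(235), np.int64(236), np.int64(237), np.int64(243), np.int64(244), np.int64(245)]
224 [np.int64(235), np.int64(236), np.int64(237), np.int64(244), np.int64(245), np.int64(246)]
225 [np.int64(234), np.int64(235), np.int64(236), np.int64(244), np.int64(245), np.int64(246), np.int64(247)]
226 [np.int64(234), np.int64(235), np.int64(236), np.int64(245), np.int64(246), np.int64(247)]
227 [np.int64(233), np.int64(234), np.int64(235), np.int64(246), np.int64(247)]
228 [np.int64(234)]
229 []
```

Run:
```python
from h import *
t=cv2.imread('pics/top0.png').astype(float);s=cv2.imread('pics/scene0.png').astype(float)
w=np.clip((t[:,:,0]-60)/150,0,1) # blue channel: wood low
pts=[]
for y in list(range(189,200))+list(range(203,226)):
    r=w[y,228:252].copy(); r[r<.3]=0
    pts.append((y,(r*np.arange(228,252)).sum()/r.sum()))
pts=np.array(pts)
for sel in (pts[:,0]<200,(pts[:,0]>=203)&(pts[:,0]<213),pts[:,0]>214,pts[:,0]>0):
    c=np.polyfit(pts[sel,0],pts[sel,1],1); print(c,c[0]*205+c[1],c[0]*220+c[1])
# edges along slot: blue profile at slot centre & tips
print(t[208:220,239:241,0].mean(1).round()); print('L',t[222:231,232:236,0].round()); print('R',t[222:231,244:249,0].round())
c=np.polyfit(pts[pts[:,0]>=203,0],pts[pts[:,0]>=203,1],1)
A=plane("top",c[0]*203+c[1],203,239);B=plane("top",c[0]*225+c[1],225,239);d=(A-B);d/=np.linalg.norm(d);print('dir +x',d,np.degrees(np.arctan2(d[1],d[0])))
for y in (213.5,):
    e=plane("top",c[0]*y+c[1],y,239);print('slot end',e,'seat',e-9*d)
for u,v in((234,227.9),(247,227.3)): print(plane("top",u,v,239))
# base circle
m=((t.max(2)-t.min(2))<40)&(t.min(2)>110)
ys,xs=np.nonzero(m[140:175,220:255]); 
pp=np.stack([xs+220,ys+140],1).astype(np.float32); (cx,cy),r=cv2.minEnclosingCircle(pp);print(cx,cy,r,plane("top",cx,cy,10))
```

```text
[6.90979052e-02 2.24785838e+02] 238.95090888798057 239.98737746592244
[4.54679718e-02 2.29678883e+02] 238.9998170091389 239.68183658627302
[-1.02133922e-01  2.60682563e+02] 239.7451092691703 238.21310044597675
[2.70095046e-03 2.37950134e+02] 238.50382862928308 238.54434288619223
[246. 246. 247. 248. 242. 207. 114.  68.  72.  82.  88.  90.]
L [[132. 135. 143. 184.]
 [140. 132. 149. 196.]
 [139. 134. 156. 195.]
 [133. 137. 185. 226.]
 [132. 153. 212. 228.]
 [137. 175. 222. 199.]
 [138. 170. 202. 165.]
 [135. 143. 153. 139.]
 [129. 129. 121. 122.]]
R [[233. 230. 139.  81.  73.]
 [231. 229. 145.  87.  81.]
 [208. 230. 187. 127.  98.]
 [176. 226. 222. 175. 119.]
 [135. 182. 223. 212. 142.]
 [113. 136. 179. 195. 137.]
 [114. 113. 126. 134. 113.]
 [117. 110. 111. 110. 112.]
 [114. 111. 110. 110. 106.]]
dir +x [ 0.99943007 -0.03375707  0.        ] -1.9345050569503988
slot end [543.72837832 120.44500498 239.        ] seat [534.73350771 120.74881859 239.        ]
[495.97574261 134.33710157 239.        ]
[499.18526513  91.72402942 239.        ]
236.1875 160.0625 14.054959297180176 [760.32355615 143.35774111  10.        ]
```

Run:
```python
from h import *
f=lambda y:239.0+.0665*(y-205)
A=plane("top",f(190),190,239);B=plane("top",f(225),225,239);d=(A-B);d/=np.linalg.norm(d);print('dir',d,np.degrees(np.arctan2(d[1],d[0])))
e=plane("top",f(213.6),213.6,239);print('end',e,'seat',e-9*d, 'col pred',e-9*d+d*233.8)
print('base',plane("top",237.3,158.1,6))
for a,b in (((200.9,162.4),(234.0,227.5)),((208.1,168.1),(247,227))): print(tri(a,b),plane("scene",*a,239),plane("top",*b,239))
g=e-9*d
print('project seat scene',proj("scene",g))
# base in scene
print('base scene',plane("scene",278.,208.,6), proj("scene",plane("top",237.3,158.1,6)))
```

```text
dir [0.99516743 0.09819259 0.        ] 5.635101334634192
end [543.48336538 117.55310305 239.        ] seat [534.5268585  116.66936973 239.        ] col pred [767.19700378 139.6267976  239.        ]
base [768.73713043 139.49894284   6.        ]
(array([496.04952203, 134.7902271 , 239.08191202]), np.float64(2.602863579797523)) [494.85888034 135.33049629 239.        ] [497.28585743 134.38055782 239.        ]
(array([500.44800602,  91.64951887, 239.35538609]), np.float64(0.6122036396087165)) [500.97376005  92.204676   239.        ] [500.16829139  91.754016   239.        ]
project seat scene [215.73681463 162.41362108]
base scene [764.36329667 132.94593004   6.        ] [278.18560703 206.78390816]
```

```bash
cat >> h.py <<'E'
from scipy.spatial.transform import Rotation as R
def st():
    s=ctrl.get_state(); return s
def shift(target,cmd=None,rot=None):
    s=st(); r=R.from_quat(s["eef_rot"] if rot is None else rot).as_matrix(); p=s["tool_pos"] if cmd is None else np.array(cmd)
    return (r.T@(np.array(target)-p)/1000).round(4)
def show():
    s=st(); m=R.from_quat(s["eef_rot"]).as_matrix()
    print("t",round(s["clock"],2),"tcp",s["tool_pos"].round(2),"x",m[:,0].round(4),"y",m[:,1].round(4),"F",s["ft_force"].round(2),"T",s["wrist_torque"].round(3),"w",round(s["grip_width"],2),"j",s["joint_positions"].round(2))
E
python3 - <<'E'
from h import *
for w in ((200,460,310),(330,180,310)): print(shift(w,(156.57,553.287,231.288)))
E
```

```text
[-0.0781 -0.0786 -0.0672]
[-0.3121 -0.0783 -0.2685]
```

Request:
move_arm:
  series:
    - [0.0854, [-0.02, -0.04, -0.02], [0, -0.12, 0]]
    - [0.0854, [-0.04, -0.06, -0.035], [0, -0.25, 0]]
    - [0.0854, [-0.078, -0.078, -0.067], [0, -0.374, 0]]
    - [0.0854, [-0.11, -0.078, -0.095], [0, -0.374, 0]]
    - [0.0854, [-0.15, -0.078, -0.129], [0, -0.374, 0]]
    - [0.0854, [-0.19, -0.078, -0.163], [0, -0.374, 0]]
    - [0.0854, [-0.23, -0.078, -0.198], [0, -0.374, 0]]
    - [0.0854, [-0.27, -0.078, -0.232], [0, -0.374, 0]]

```text
clock: 0.9
tool_pos: [301.9, 238.2, 309.1]
eef_rot: [0.475, 0.524, -0.524, -0.475]
ft_force: [0.7, -0.0, 0.4]
grip_width: 85.4
```

Run:
```python
from h import *
show(); print(shift((503,-186,260)))
```

```text
t 0.9 tcp [301.91 238.24 309.14] x [-0.0988  0.9951  0.    ] y [ 4.e-04  1.e-04 -1.e+00] F [ 0.67 -0.04  0.38] T [ 0.031 -0.056  0.046] w 85.43 j [ 0.36 -0.34  1.94 -0.    1.55 -1.31]
[-0.442   0.0492 -0.1582]
```

Request:
move_arm:
  series:
    - [0.0854, [-0.045, 0, -0.016], [0, 0, 0]]
    - [0.0854, [-0.09, 0, -0.032], [0, 0, 0]]
    - [0.0854, [-0.135, 0, -0.048], [0, 0, 0]]
    - [0.0854, [-0.18, 0, -0.064], [0, 0, 0]]
    - [0.0854, [-0.225, 0, -0.08], [0, 0, 0]]
    - [0.0854, [-0.27, 0.01, -0.096], [0, 0, 0]]
    - [0.0854, [-0.315, 0.02, -0.112], [0, 0, 0]]
    - [0.0854, [-0.36, 0.03, -0.128], [0, 0, 0]]

```text
clock: 1.7
tool_pos: [464.8, -107.8, 278.7]
eef_rot: [0.475, 0.524, -0.524, -0.475]
ft_force: [0.1, 0.5, 0.3]
grip_width: 85.4
```

Request:
move_arm:
  series:
    - [0.0854, [-0.04, 0.01, -0.014], [0, 0, 0]]
    - [0.0854, [-0.0737, 0.019, -0.0266], [0, 0, 0]]
    - [0.0854, [-0.0737, 0.019, -0.0266], [0, 0, 0]]
    - [0.0854, [-0.0737, 0.019, -0.0266], [0, 0, 0]]
    - [0.0854, [-0.0737, 0.019, -0.0266], [0, 0, 0]]

```text
clock: 2.2
tool_pos: [497.9, -175.6, 260.3]
eef_rot: [0.475, 0.524, -0.524, -0.475]
ft_force: [-0.0, 1.6, 0.8]
grip_width: 85.6
```

Run:
```python
from h import *
show(); print(shift((503,-186,138)))
for n in("scene","top"):
    im=ctrl.get_image(n); cv2.imwrite(f"pics/{n}1.png",im[:,:,::-1])
zoom('pics/scene1.png',205,180,80,70,8,'pics/z5.png')
zoom('pics/top1.png',290,195,70,65,9,'pics/z6.png')
```

```text
t 2.2 tcp [ 497.89 -175.55  260.31] x [-9.860e-02  9.951e-01  5.000e-04] y [-3.e-04  5.e-04 -1.e+00] F [-0.04  1.59  0.75] T [-0.05  -0.017  0.025] w 85.62 j [-0.56  0.05  1.69  0.    1.4  -2.23]
[-0.011   0.1223 -0.0041]
```

View pics/z5.png

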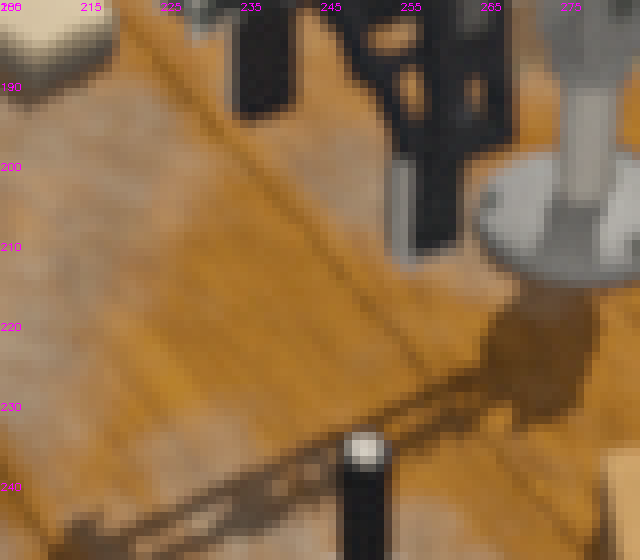

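View pics/z6.png

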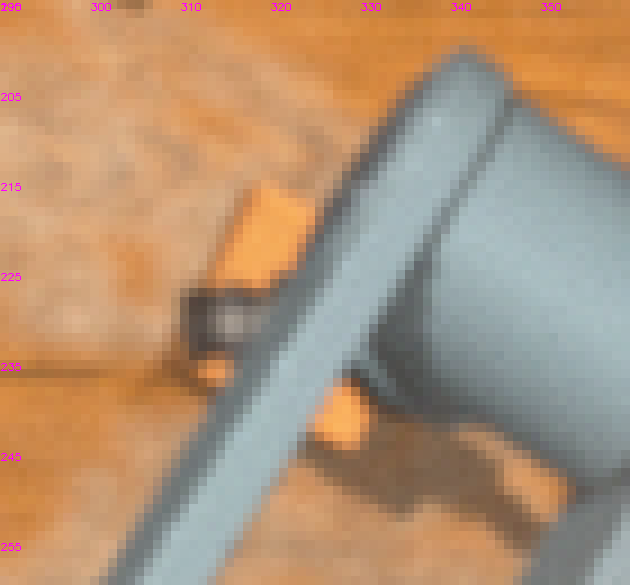

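Run:
```python
from h import *
show(); print(shift((503,-186,138)),st()["qvel"].round(3))
```

```text
t 2.3 tcp [ 498.13 -175.36  260.88] x [-9.94e-02  9.95e-01 -4.00e-04] y [ 8.e-04 -3.e-04 -1.e+00] F [0.58 0.47 0.19] T [ 0.014  0.062 -0.034] w 85.33 j [-0.56  0.05  1.69  0.    1.4  -2.23]
[-0.011   0.1229 -0.0037] [ 0.002 -0.002 -0.001 -0.001 -0.003 -0.002]
```

Run:
```python
from h import *
t=np.array([498.1,-175.4,273]); x=np.array([-.0988,.995,0])
for k in(-45,0,45): print(proj("scene",t+k*x),proj("top",t+k*x))
```

```text
[257.32733431 211.87840748] [343.88933272 228.80753211]
[247.16491533 202.9254604 ] [329.95690997 229.78682461]
[237.63370612 194.52860018] [316.01455608 230.76681516]
```

Request:
move_arm:
  series:
    - [0.0854, [-0.0107, 0.0, -0.0038], [0, 0, 0]]
    - [0.0854, [-0.0107, 0.03, -0.0038], [0, 0, 0]]
    - [0.0854, [-0.0107, 0.06, -0.0038], [0, 0, 0]]
    - [0.0854, [-0.0107, 0.06, -0.0038], [0, 0, 0]]
    - [0.0854, [-0.0107, 0.06, -0.0038], [0, 0, 0]]
    - [0.0854, [-0.0107, 0.06, -0.0038], [0, 0, 0]]

```text
clock: 2.9
tool_pos: [504.1, -187.4, 202.3]
eef_rot: [0.476, 0.524, -0.524, -0.474]
ft_force: [0.2, 0.6, -0.7]
grip_width: 85.5
```

Run:
```python
from h import *
show(); print(shift((503,-186,138)))
for n in("scene",):
    im=ctrl.get_image(n); cv2.imwrite(f"pics/{n}2.png",im[:,:,::-1])
zoom('pics/scene2.png',205,195,80,70,8,'pics/z7.png')
```

```text
t 2.9 tcp [ 504.13 -187.4   202.32] x [-0.0983  0.9952 -0.002 ] y [ 0.0026 -0.0018 -1.    ] F [ 0.15  0.59 -0.68] T [-0.019 -0.027 -0.003] w 85.53 j [-0.58  0.12  1.73 -0.    1.28 -2.25]
[0.0016 0.0643 0.0011]
```

View pics/z7.png

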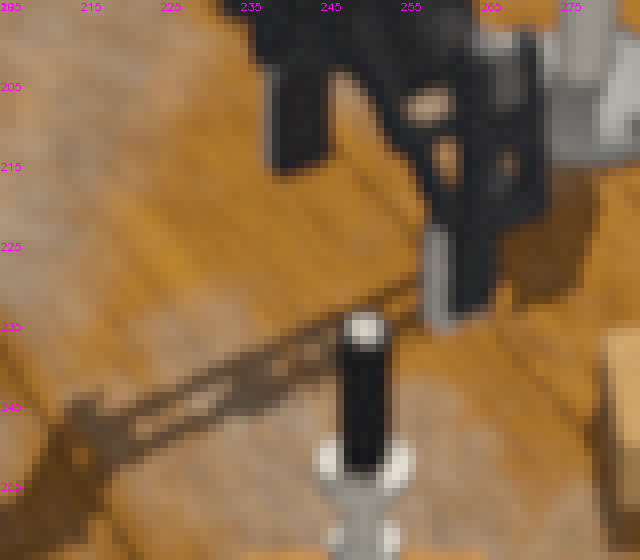

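Request:
move_arm:
  series:
    - [0.0854, [0.001, 0.02, 0.001], [0, 0, 0]]
    - [0.0854, [0.001, 0.04, 0.001], [0, 0, 0]]
    - [0.0854, [0.001, 0.06, 0.001], [0, 0, 0]]
    - [0.0854, [0.001, 0.063, 0.001], [0, 0, 0]]
    - [0.0854, [0.001, 0.063, 0.001], [0, 0, 0]]

```text
clock: 3.45
tool_pos: [502.3, -186.0, 138.0]
eef_rot: [0.475, 0.524, -0.524, -0.475]
ft_force: [0.2, -0.2, 0.4]
grip_width: 86.1
```

Run:
```python
from h import *
show()
for n in("scene",):
    im=ctrl.get_image(n); cv2.imwrite(f"pics/{n}3.png",im[:,:,::-1])
zoom('pics/scene3.png',205,205,80,70,8,'pics/z8.png')
```

```text
t 3.45 tcp [ 502.28 -186.03  138.05] x [-9.810e-02  9.952e-01 -4.000e-04] y [ 4.e-04 -3.e-04 -1.e+00] F [ 0.24 -0.25  0.37] T [-0.004  0.004 -0.053] w 86.11 j [-0.58  0.2   1.79 -0.    1.15 -2.25]
```

View pics/z8.png

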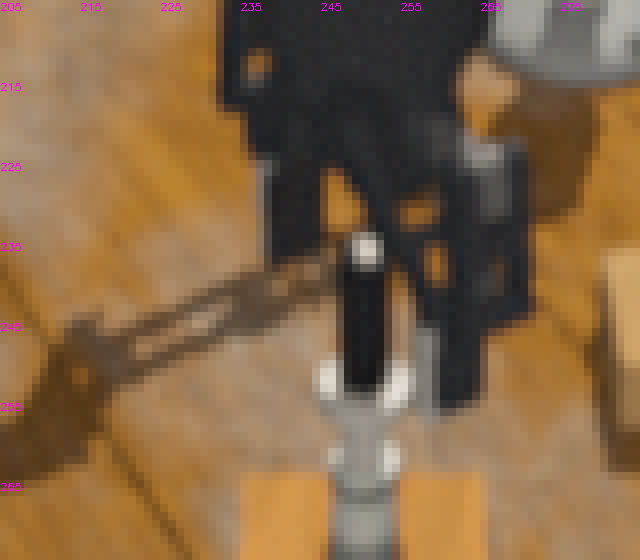

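Request:
move_arm:
  series:
    - [0.03, [0, 0, 0], [0, 0, 0]]
    - [0.03, [0, 0, 0], [0, 0, 0]]
    - [0.03, [0, 0, 0], [0, 0, 0]]
    - [0.01, [0, 0, 0], [0, 0, 0]]
    - [0.01, [0, 0, 0], [0, 0, 0]]
    - [0.01, [0, 0, 0], [0, 0, 0]]
  newtons: 50

```text
clock: 4.1
tool_pos: [502.1, -185.8, 137.6]
eef_rot: [0.475, 0.524, -0.524, -0.475]
ft_force: [-0.6, 1.0, 3.6]
grip_width: 16.8
```

Run:
```python
from h import *
show()
for n in("scene",):
    im=ctrl.get_image(n); cv2.imwrite(f"pics/{n}4.png",im[:,:,::-1])
zoom('pics/scene4.png',205,205,80,70,8,'pics/z9.png')
```

```text
t 4.1 tcp [ 502.12 -185.76  137.64] x [-9.800e-02  9.952e-01  1.000e-04] y [ 3.e-04  2.e-04 -1.e+00] F [-0.58  1.01  3.55] T [0.411 0.09  0.032] w 16.84 j [-0.58  0.2   1.79  0.    1.15 -2.25]
```

View pics/z9.png

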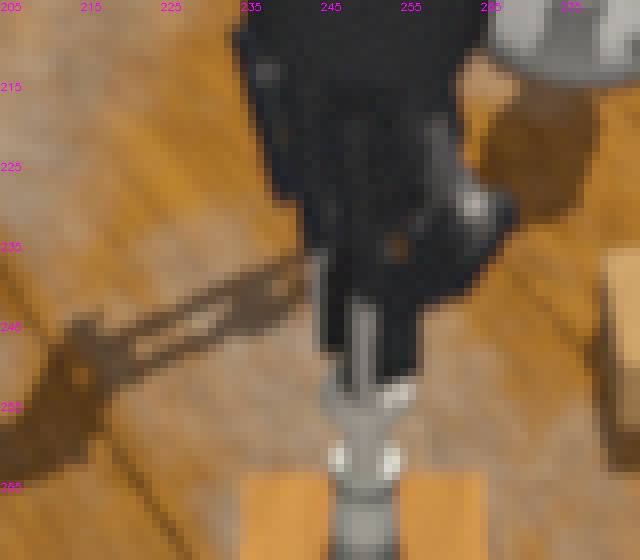

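Request:
move_arm:
  series:
    - [0.0, [0, -0.01, 0], [0, 0, 0]]
    - [0.0, [0, -0.03, 0], [0, 0, 0]]
    - [0.0, [0, -0.06, 0], [0, 0, 0]]
    - [0.0, [0, -0.09, 0], [0, 0, 0]]
    - [0.0, [0, -0.12, 0], [0, 0, 0]]
    - [0.0, [0, -0.13, 0], [0, 0, 0]]
    - [0.0, [0, -0.13, 0], [0, 0, 0]]
    - [0.0, [0, -0.13, 0], [0, 0, 0]]

```text
clock: 4.95
tool_pos: [501.0, -185.3, 265.3]
eef_rot: [-0.474, -0.524, 0.524, 0.476]
ft_force: [0.2, -0.8, -7.3]
grip_width: 16.7
```

Request:
move_arm:
  series:
    - [0.0, [0, 0, 0], [0, 0, 0]]
    - [0.0, [0, 0, 0], [0, 0, 0]]
    - [0.0, [0, 0, 0], [0, 0, 0]]

```text
clock: 5.25
tool_pos: [501.5, -185.6, 266.1]
eef_rot: [-0.474, -0.524, 0.524, 0.476]
ft_force: [-0.6, -0.3, -6.9]
grip_width: 17.1
```

Run:
```python
from h import *
show()
for n in("scene","top"):
    im=ctrl.get_image(n); cv2.imwrite(f"pics/{n}5.png",im[:,:,::-1]); print(st()["ft_force"])
zoom('pics/scene5.png',190,145,100,90,7,'pics/z10.png')
```

```text
t 5.25 tcp [ 501.53 -185.6   266.13] x [-0.098   0.9952  0.0012] y [-0.0017  0.0011 -1.    ] F [-0.57 -0.27 -6.88] T [-0.038 -0.043 -0.005] w 17.11 j [-0.58  0.06  1.67 -0.    1.41 -2.25]
[ 0.38248102 -0.256392   -6.53573519]
[ 0.38367774  0.76689267 -6.62271021]
```

View pics/z10.png

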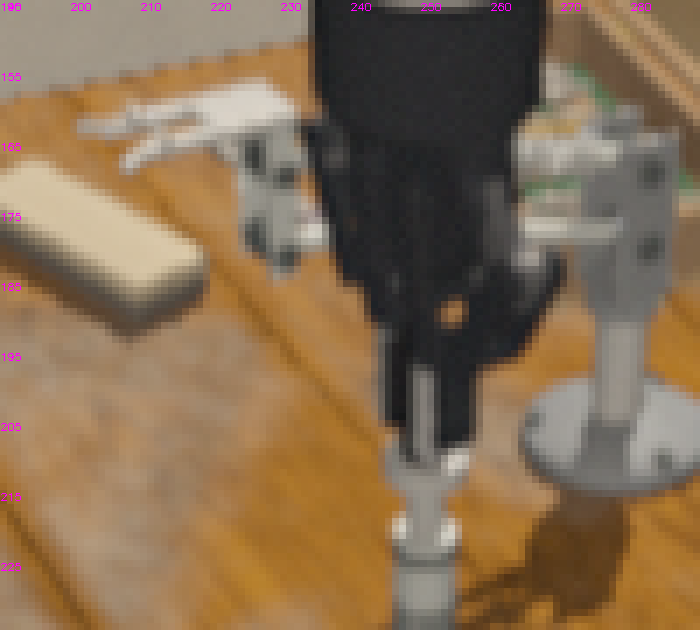

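Request:
move_arm:
  series:
    - [0.0, [0.02, 0, 0.001], [0, 0, 0]]
    - [0.0, [0.06, 0, 0.003], [0, 0, 0]]
    - [0.0, [0.1, 0, 0.005], [0, 0, 0]]
    - [0.0, [0.14, 0, 0.007], [0, 0, 0]]
    - [0.0, [0.18, 0, 0.009], [0, 0, 0]]
    - [0.0, [0.22, 0, 0.011], [0, 0, 0]]
    - [0.0, [0.26, 0, 0.012], [0, 0, 0]]
    - [0.0, [0.28, 0, 0.013], [0, 0, 0]]

```text
clock: 6.15
tool_pos: [460.2, 95.0, 267.4]
eef_rot: [0.474, 0.525, -0.524, -0.475]
ft_force: [0.4, -0.4, -5.8]
grip_width: 16.7
```

Request:
move_arm:
  series:
    - [0.0, [0.01, 0, 0], [0, 0, 0]]
    - [0.0, [0.016, 0.001, 0], [0, 0, 0]]
    - [0.0, [0.018, 0.002, 0], [0, 0, 0]]
    - [0.0, [0.018, 0.002, 0], [0, 0, 0]]
    - [0.0, [0.018, 0.002, 0], [0, 0, 0]]
    - [0.0, [0.018, 0.002, 0], [0, 0, 0]]

```text
clock: 6.75
tool_pos: [460.0, 108.7, 265.2]
eef_rot: [-0.475, -0.524, 0.524, 0.475]
ft_force: [-0.4, 0.1, -6.4]
grip_width: 17.0
```

Run:
```python
from h import *
show()
for n in("scene","top"):
    im=ctrl.get_image(n); cv2.imwrite(f"pics/{n}6.png",im[:,:,::-1]); print(st()["ft_force"])
zoom('pics/scene6.png',165,115,90,85,8,'pics/z11.png')
zoom('pics/top6.png',205,180,75,70,8,'pics/z12.png')
```

```text
t 6.75 tcp [460.02 108.67 265.25] x [-9.670e-02  9.953e-01 -2.000e-04] y [-1.e-04 -2.e-04 -1.e+00] F [-0.41  0.1  -6.43] T [-0.038  0.018 -0.024] w 17.04 j [-0.02 -0.08  1.81 -0.    1.41 -1.69]
[-0.08581023  1.02242481 -6.147763  ]
[-0.65826559 -0.2026853  -6.95937059]
```

View pics/z11.png

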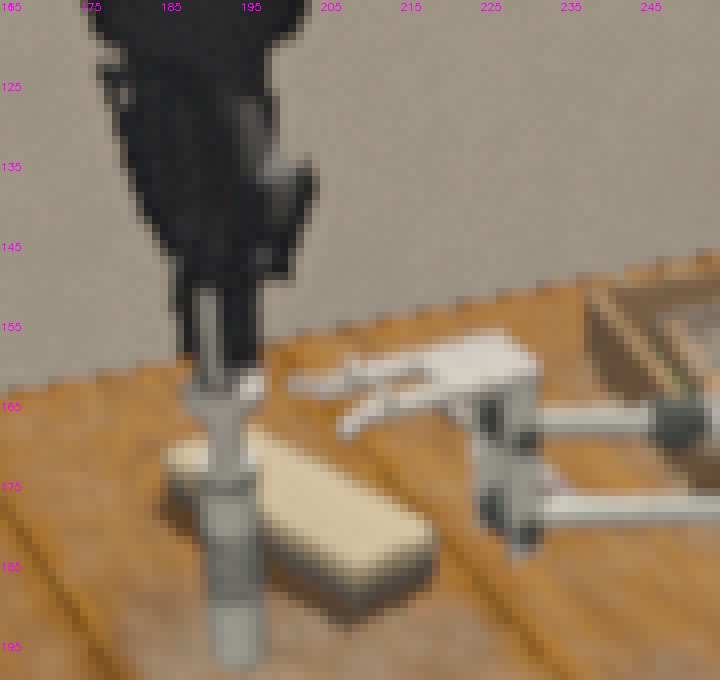

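View pics/z12.png

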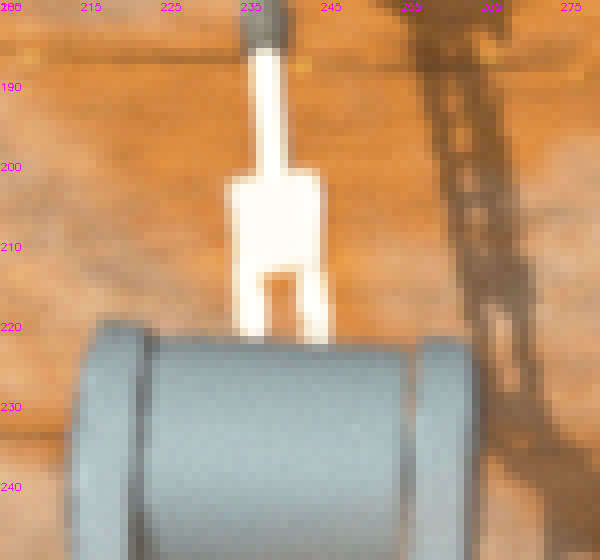

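Run:
```python
from h import *
d=np.array([.9952,.0982,0]);n=np.array([-.0982,.9952,0])
for off in (0,.8):
  p=np.array([460.0,108.7,0])+off*d
  print('collar bot c',proj("scene",p+[0,0,250.4]),'collar top',proj("scene",p+[0,0,258.4]),'bottom',proj("scene",p+[0,0,142.4]), 'neck bottom',proj("scene",p+[0,0,227.4]))
seat=np.array([534.5,116.7,239])
print('slot end',proj("scene",seat+9*d),'seat',proj("scene",seat))
for s in(-1,1): print('prong outer at seat',proj("scene",seat+17.5*s*n),'inner',proj("scene",seat+8.5*s*n),'tip',proj("scene",seat-40*d+24*s*n))
for s in(-1,1): print('collar edge',proj("scene",np.array([460,108.7,254.4])+s*15*np.array([.898,-.44,0])))
print(1000/ (proj("scene",seat+100*n)-proj("scene",seat)),(proj("scene",seat+100*d)-proj("scene",seat)))
```

```text
collar bot c [192.46738962 164.9673982 ] collar top [192.30203349 162.47372614] bottom [194.60115901 197.14595058] neck bottom [192.93699298 172.04930521]
collar bot c [192.72223376 164.90235591] collar top [192.55773792 162.4092141 ] bottom [194.84492952 197.07448582] neck bottom [193.1893956  171.98278256]
slot end [218.41865855 161.71269187] seat [215.72449771 162.41112739]
prong outer at seat [218.49633865 164.72770251] inner [217.0638783  163.53051909] tip [207.23814922 168.85063058]
prong outer at seat [213.00742356 160.14032381] inner [214.39803663 161.30253322] tip [199.9391601  162.37992064]
collar edge [187.14189068 163.68024635]
collar edge [197.62720594 163.76483792]
[-67.40717366 -80.65439483] [28.99630642 -7.51701614]
```

Request:
move_arm:
  series:
    - [0.0, [0.001, 0.002, 0], [0, 0, 0]]
    - [0.0, [0.001, 0.002, -0.01], [0, 0, 0]]
    - [0.0, [0.001, 0.002, -0.02], [0, 0, 0]]
    - [0.0, [0.001, 0.002, -0.03], [0, 0, 0]]
    - [0.0, [0.001, 0.002, -0.036], [0, 0, 0]]
    - [0.0, [0.001, 0.002, -0.04], [0, 0, 0]]
    - [0.0, [0.001, 0.002, -0.04], [0, 0, 0]]
    - [0.0, [0.001, 0.002, -0.04], [0, 0, 0]]

```text
clock: 7.65
tool_pos: [499.3, 114.4, 263.1]
eef_rot: [-0.475, -0.524, 0.524, 0.475]
ft_force: [-0.5, -0.2, -7.0]
grip_width: 17.0
```

Run:
```python
from h import *
show()
for n in("scene","scene","top"):
    im=ctrl.get_image(n); cv2.imwrite(f"pics/{n}7.png",im[:,:,::-1]); s=st(); print(s["tool_pos"].round(2),s["ft_force"].round(2))
print(shift((533.5,117.2,263)))
zoom('pics/scene7.png',165,115,90,85,8,'pics/z13.png')
```

```text
t 7.65 tcp [499.31 114.4  263.07] x [-0.0982  0.9952  0.    ] y [-7.e-04 -0.e+00 -1.e+00] F [-0.45 -0.24 -6.96] T [ 0.002  0.056 -0.018] w 17.0 j [-0.01  0.01  1.72 -0.    1.41 -1.68]
[499.23 114.39 263.16] [ 1.1   0.64 -6.49]
[499.2  114.41 263.22] [-0.25 -0.58 -6.52]
[499.22 114.4  263.29] [-0.66 -0.1  -7.54]
[-0.0006  0.0003 -0.0344]
```

View pics/z13.png

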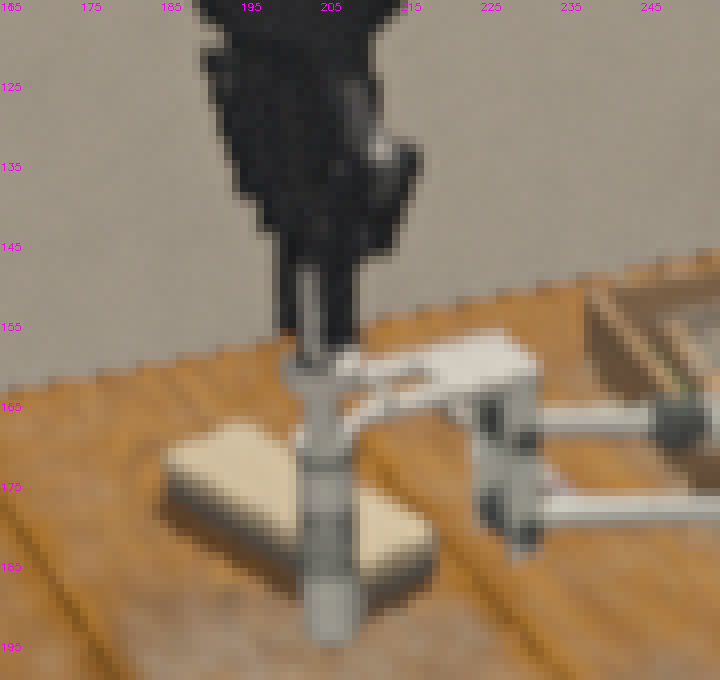

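View pics/top7.png

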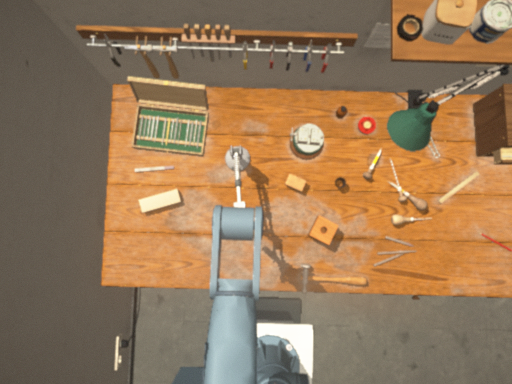

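Request:
move_arm:
  series:
    - [0.0, [0, 0, -0.005], [0, 0, 0]]
    - [0.0, [0, 0, -0.01], [0, 0, 0]]
    - [0.0, [0, 0, -0.015], [0, 0, 0]]
    - [0.0, [0, 0, -0.018], [0, 0, 0]]
    - [0.0, [0, 0, -0.018], [0, 0, 0]]

```text
clock: 8.3
tool_pos: [517.9, 116.1, 263.2]
eef_rot: [-0.475, -0.524, 0.524, 0.475]
ft_force: [-0.1, 0.6, -6.8]
grip_width: 17.0
```

Run:
```python
from h import *
show()
s=st(); 
for n in("scene",):
    im=ctrl.get_image(n); cv2.imwrite(f"pics/{n}8.png",im[:,:,::-1]); s=st(); print(s["tool_pos"].round(2),s["ft_force"].round(2))
print(shift((533.5,117.2,263)))
zoom('pics/scene8.png',175,125,80,75,9,'pics/z14.png')
```

```text
t 8.3 tcp [517.88 116.1  263.19] x [-0.098   0.9952  0.    ] y [-1.e-04  0.e+00 -1.e+00] F [-0.07  0.57 -6.76] T [-0.029  0.014  0.003] w 17.02 j [-0.    0.05  1.68  0.    1.41 -1.67]
[517.55 116.14 263.11] [-0.11 -0.82 -6.66]
[-0.0005  0.0001 -0.016 ]
```

View pics/z14.png

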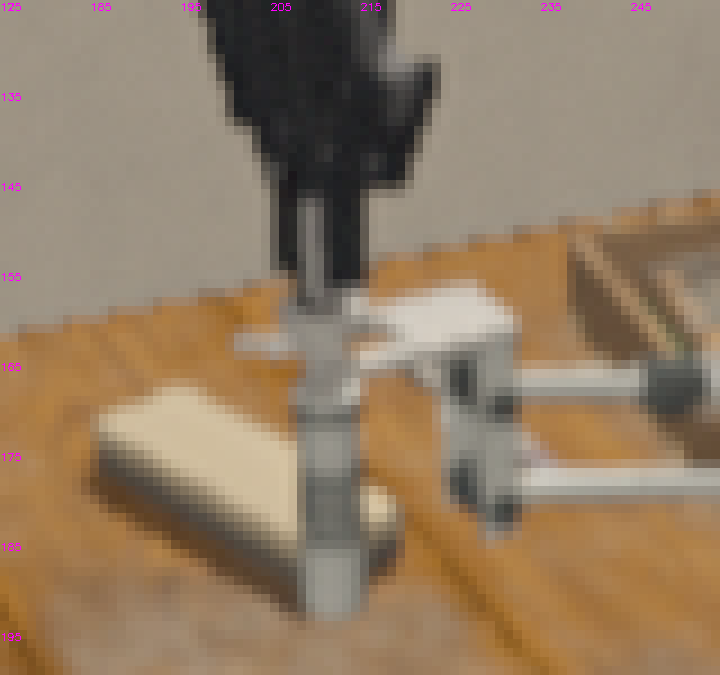

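Request:
move_arm:
  series:
    - [0.0, [-0.0003, 0, -0.004], [0, 0, 0]]
    - [0.0, [-0.0003, 0, -0.008], [0, 0, 0]]
    - [0.0, [-0.0003, 0, -0.011], [0, 0, 0]]
    - [0.0, [-0.0003, 0, -0.013], [0, 0, 0]]
    - [0.0, [-0.0003, 0, -0.014], [0, 0, 0]]
    - [0.0, [-0.0003, 0, -0.014], [0, 0, 0]]

```text
clock: 8.95
tool_pos: [531.4, 117.2, 263.2]
eef_rot: [-0.475, -0.524, 0.524, 0.475]
ft_force: [-0.8, 0.9, -6.6]
grip_width: 16.8
```

Run:
```python
from h import *
show()
s=st(); 
for n in("scene",):
    im=ctrl.get_image(n); cv2.imwrite(f"pics/{n}9.png",im[:,:,::-1]); s=st(); print(s["tool_pos"].round(2),s["ft_force"].round(2))
print(shift((533.5,117.2,263)))
zoom('pics/scene9.png',175,125,80,75,9,'pics/z15.png')
```

```text
t 8.95 tcp [531.45 117.22 263.24] x [-0.098   0.9952  0.    ] y [-2.e-04 -0.e+00 -1.e+00] F [-0.78  0.88 -6.63] T [-0.001  0.009  0.046] w 16.81 j [-0.    0.09  1.65 -0.    1.41 -1.67]
[531.33 117.22 263.22] [ 0.5   0.68 -7.5 ]
[-0.0002  0.0002 -0.0022]
```

View pics/z15.png

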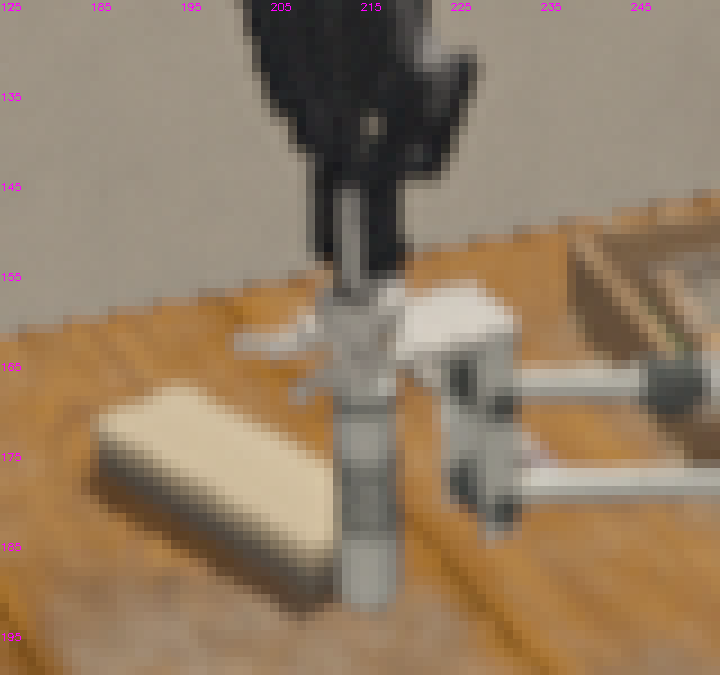

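Request:
move_arm:
  series:
    - [0.0, [-0.0003, 0, -0.001], [0, 0, 0]]
    - [0.0, [-0.0003, 0, -0.002], [0, 0, 0]]
    - [0.0, [-0.0003, 0, -0.003], [0, 0, 0]]
    - [0.0, [-0.0003, 0, -0.003], [0, 0, 0]]

```text
clock: 9.4
tool_pos: [534.5, 117.3, 263.3]
eef_rot: [0.475, 0.524, -0.524, -0.475]
ft_force: [-0.2, 0.5, -7.6]
grip_width: 16.8
```

Request:
move_arm:
  series:
    - [0.0, [0, 0, -0.001], [0, 0, 0]]
    - [0.0, [0, 0, -0.001], [0, 0, 0]]

```text
clock: 9.6
tool_pos: [535.4, 117.4, 263.3]
eef_rot: [0.475, 0.524, -0.524, -0.475]
ft_force: [-1.1, 1.8, -6.6]
grip_width: 16.8
```

Request:
move_arm:
  series:
    - [0.0, [0, 0, -0.0007], [0, 0, 0]]
    - [0.0, [0, 0, -0.0007], [0, 0, 0]]

```text
clock: 9.8
tool_pos: [536.1, 117.4, 263.3]
eef_rot: [0.475, 0.524, -0.524, -0.475]
ft_force: [-0.6, 1.7, -5.8]
grip_width: 16.6
```

Run:
```python
from h import *
F=[];p=[]
for i in range(6):
    im=ctrl.get_image("scene"); s=st(); F.append(s["ft_force"]);p.append(s["tool_pos"])
print(np.mean(F,0),np.std(F,0),np.mean(p,0),st()["wrist_torque"])
cv2.imwrite("pics/scene10.png",im[:,:,::-1]);zoom('pics/scene10.png',175,125,80,75,9,'pics/z16.png')
```

```text
[-0.65371629  1.38724674 -6.59527524] [0.44406016 0.36760667 0.59733205] [536.07650386 117.41560709 263.26534242] [ 0.19519769  0.14838645 -0.05007975]
```

View pics/z16.png

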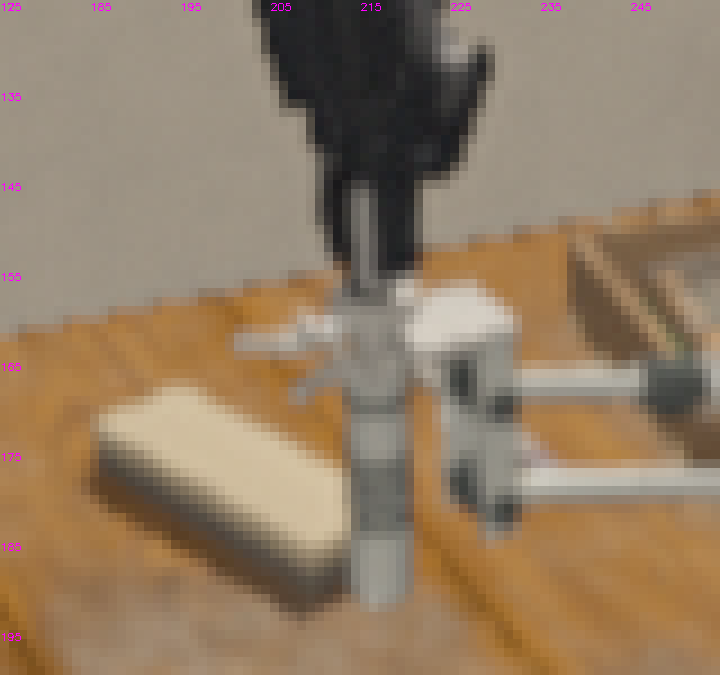

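Request:
move_arm:
  series:
    - [0.0, [0.0004, 0, 0.001], [0, 0, 0]]
    - [0.0, [0.0008, 0, 0.0015], [0, 0, 0]]
    - [0.0, [0.0008, 0, 0.0018], [0, 0, 0]]
    - [0.0, [0.0008, 0, 0.0018], [0, 0, 0]]

```text
clock: 10.5
tool_pos: [534.3, 117.9, 263.4]
eef_rot: [0.475, 0.524, -0.524, -0.475]
ft_force: [-1.1, 0.2, -5.5]
grip_width: 17.0
```

```bash
cat >> h.py <<'E'
def avg(k=6):
    F=[];p=[];T=[]
    for i in range(k):
        im=ctrl.get_image("scene"); s=st(); F.append(s["ft_force"]);p.append(s["tool_pos"]);T.append(s["wrist_torque"])
    print("t",round(s["clock"],2),"F",np.mean(F,0).round(2),"T",np.mean(T,0).round(3),"p",np.mean(p,0).round(2),"w",round(s["grip_width"],2))
    return im
E
python3 -c "
from h import *
avg(8)"
```

```text
t 10.9 F [-0.13 -0.26 -6.69] T [ 0.    -0.003 -0.006] p [534.26 117.92 263.31] w 16.98
```

Request:
move_arm:
  series:
    - [0.0, [0, 0.002, 0], [0, 0, 0]]
    - [0.0, [0, 0.004, 0], [0, 0, 0]]
    - [0.0, [0, 0.006, 0], [0, 0, 0]]
    - [0.0, [0, 0.007, 0], [0, 0, 0]]
    - [0.0, [0, 0.008, 0], [0, 0, 0]]
    - [0.0, [0, 0.008, 0], [0, 0, 0]]

```text
clock: 11.5
tool_pos: [534.1, 118.0, 255.1]
eef_rot: [-0.475, -0.524, 0.524, 0.475]
ft_force: [-0.4, 0.3, -6.5]
grip_width: 16.9
```

```bash
python3 -c "
from h import *
avg(4)"
```

```text
t 11.7 F [-0.23  0.18 -6.04] T [-0.006  0.006 -0.014] p [534.25 117.98 255.34] w 16.99
```

Request:
move_arm:
  series:
    - [0.0, [0, 0.001, 0], [0, 0, 0]]
    - [0.0, [0, 0.002, 0], [0, 0, 0]]
    - [0.0, [0, 0.003, 0], [0, 0, 0]]
    - [0.0, [0, 0.003, 0], [0, 0, 0]]

```text
clock: 12.1
tool_pos: [534.1, 118.0, 252.2]
eef_rot: [-0.475, -0.524, 0.524, 0.475]
ft_force: [-0.6, -1.1, -5.8]
grip_width: 16.6
```

```bash
python3 -c "
from h import *
im=avg(6)
cv2.imwrite('pics/scene11.png',im[:,:,::-1]);zoom('pics/scene11.png',175,125,80,75,9,'pics/z17.png')"
```

```text
t 12.4 F [-0.66 -0.36 -5.73] T [-0.051  0.126 -0.001] p [534.2  117.97 252.32] w 17.1
```

View pics/z17.png

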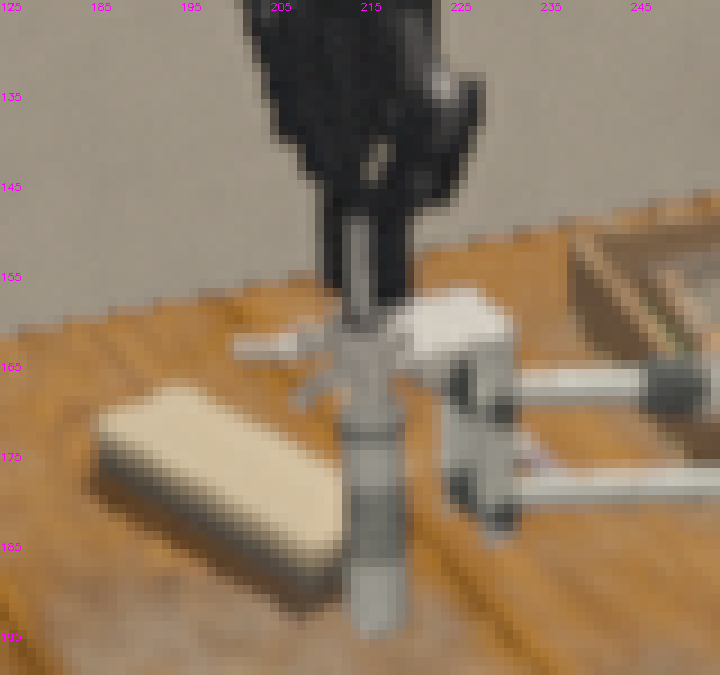

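Request:
move_arm:
  series:
    - [0.0, [0, 0.001, 0.0003], [0, 0, 0]]
    - [0.0, [0, 0.0025, 0.0007], [0, 0, 0]]
    - [0.0, [0, 0.004, 0.001], [0, 0, 0]]
    - [0.0, [0, 0.0055, 0.0013], [0, 0, 0]]
    - [0.0, [0, 0.007, 0.0016], [0, 0, 0]]
    - [0.0, [0, 0.0085, 0.0019], [0, 0, 0]]
    - [0.0, [0, 0.01, 0.0022], [0, 0, 0]]
    - [0.0, [0, 0.01, 0.0022], [0, 0, 0]]

```text
clock: 13.2
tool_pos: [532.0, 117.8, 242.1]
eef_rot: [-0.475, -0.524, 0.524, 0.475]
ft_force: [0.7, 0.6, -4.7]
grip_width: 16.6
```

```bash
python3 -c "
from h import *
im=avg(6)
cv2.imwrite('pics/scene12.png',im[:,:,::-1]);zoom('pics/scene12.png',175,125,80,75,9,'pics/z18.png')"
```

```text
t 13.5 F [-0.06 -0.31 -4.34] T [-0.029  0.038  0.017] p [532.09 117.76 242.35] w 16.37
```

View pics/z18.png

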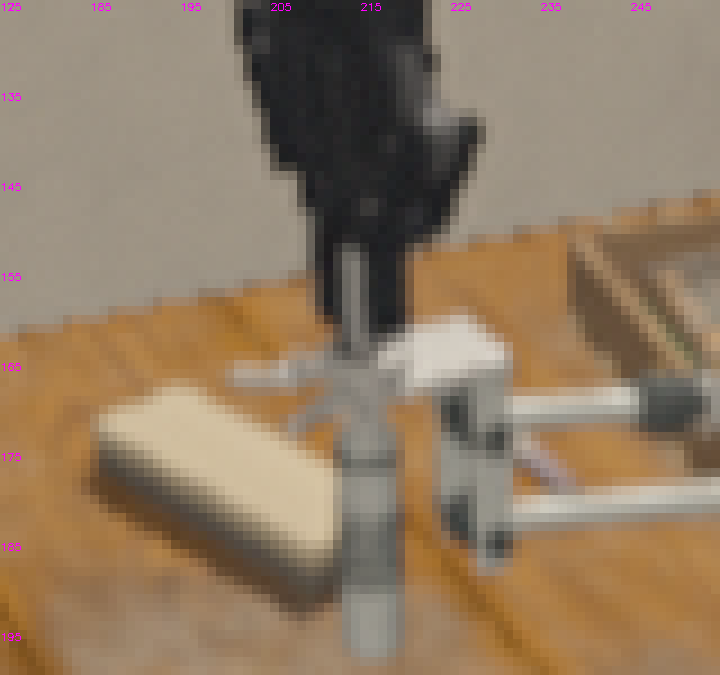

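Request:
move_arm:
  series:
    - [0.0, [0, 0.001, 0.0002], [0, 0, 0]]
    - [0.0, [0, 0.003, 0.0005], [0, 0, 0]]
    - [0.0, [0, 0.0055, 0.001], [0, 0, 0]]
    - [0.0, [0, 0.008, 0.0014], [0, 0, 0]]
    - [0.0, [0, 0.0105, 0.0018], [0, 0, 0]]
    - [0.0, [0, 0.013, 0.0021], [0, 0, 0]]
    - [0.0, [0, 0.015, 0.0023], [0, 0, 0]]
    - [0.0, [0, 0.016, 0.0024], [0, 0, 0]]

```text
clock: 14.3
tool_pos: [529.6, 117.5, 226.1]
eef_rot: [-0.475, -0.524, 0.524, 0.475]
ft_force: [0.3, -0.2, -3.7]
grip_width: 16.8
```

```bash
python3 -c "
from h import *
im=avg(6)"
```

```text
t 14.6 F [ 0.2  -0.31 -3.86] T [-0.049  0.011  0.003] p [529.67 117.53 226.3 ] w 16.71
```

Request:
move_arm:
  series:
    - [0.0, [0, 0.001, 0.0001], [0, 0, 0]]
    - [0.0, [0, 0.003, 0.0003], [0, 0, 0]]
    - [0.0, [0, 0.0055, 0.0005], [0, 0, 0]]
    - [0.0, [0, 0.008, 0.0007], [0, 0, 0]]
    - [0.0, [0, 0.0105, 0.0009], [0, 0, 0]]
    - [0.0, [0, 0.013, 0.0009], [0, 0, 0]]
    - [0.0, [0, 0.015, 0.0009], [0, 0, 0]]
    - [0.0, [0, 0.016, 0.0009], [0, 0, 0]]

```text
clock: 15.4
tool_pos: [528.6, 117.4, 210.0]
eef_rot: [-0.475, -0.524, 0.524, 0.475]
ft_force: [-0.5, -0.5, -1.8]
grip_width: 16.7
```

```bash
python3 -c "
from h import *
im=avg(6)
cv2.imwrite('pics/scene13.png',im[:,:,::-1]);zoom('pics/scene13.png',175,125,80,80,9,'pics/z19.png')"
```

```text
t 15.7 F [-1.11 -0.25 -1.88] T [-0.11   0.199 -0.016] p [528.64 117.42 210.22] w 16.34
```

View pics/z19.png

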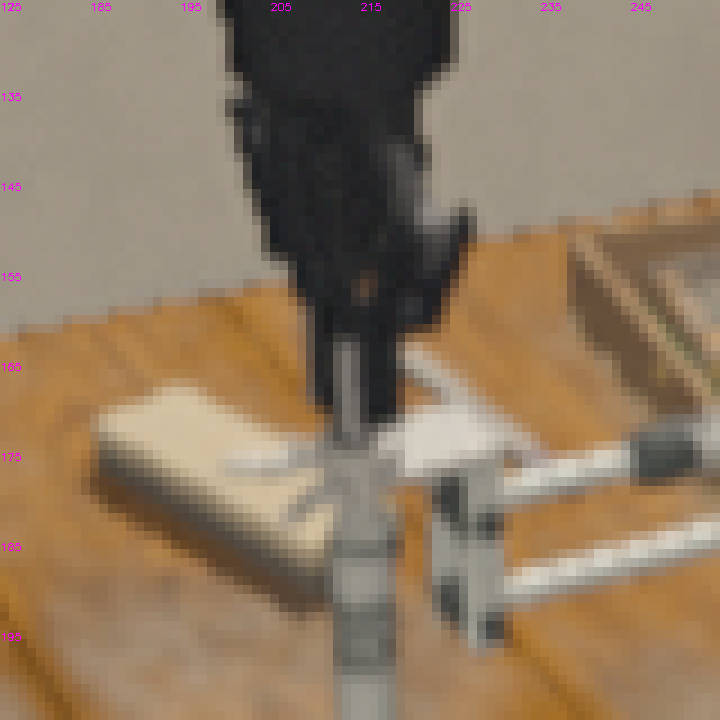

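Request:
move_arm:
  series:
    - [0.0, [0, 0.001, 0.0005], [0, 0, 0]]
    - [0.0, [0, 0.003, 0.001], [0, 0, 0]]
    - [0.0, [0, 0.005, 0.001], [0, 0, 0]]
    - [0.0, [0, 0.007, 0.001], [0, 0, 0]]
    - [0.0, [0, 0.009, 0.001], [0, 0, 0]]
    - [0.0, [0, 0.011, 0.001], [0, 0, 0]]
    - [0.0, [0, 0.012, 0.001], [0, 0, 0]]
    - [0.0, [0, 0.012, 0.001], [0, 0, 0]]

```text
clock: 16.5
tool_pos: [528.1, 117.4, 198.3]
eef_rot: [0.475, 0.524, -0.524, -0.475]
ft_force: [3.5, 0.1, 0.3]
grip_width: 16.7
```

```bash
python3 -c "
from h import *
im=avg(8)"
```

```text
t 16.9 F [ 3.65  0.51 -0.74] T [ 0.037 -0.66   0.024] p [527.95 117.35 198.45] w 16.51
```

Request:
move_arm:
  series:
    - [0.0, [0, 0, -0.0004], [0, 0, 0]]
    - [0.0, [0, 0, -0.0008], [0, 0, 0]]
    - [0.0, [0, 0, -0.0008], [0, 0, 0]]

```text
clock: 17.2
tool_pos: [528.0, 117.4, 198.0]
eef_rot: [-0.475, -0.524, 0.524, 0.475]
ft_force: [1.3, -0.2, -0.4]
grip_width: 17.0
```

```bash
python3 -c "
from h import *
im=avg(8)
cv2.imwrite('pics/scene14.png',im[:,:,::-1]);zoom('pics/scene14.png',175,135,80,80,9,'pics/z20.png')"
```

```text
t 17.6 F [ 0.02 -0.31 -0.88] T [-0.119  0.004 -0.013] p [528.05 117.39 197.99] w 16.46
```

View pics/z20.png

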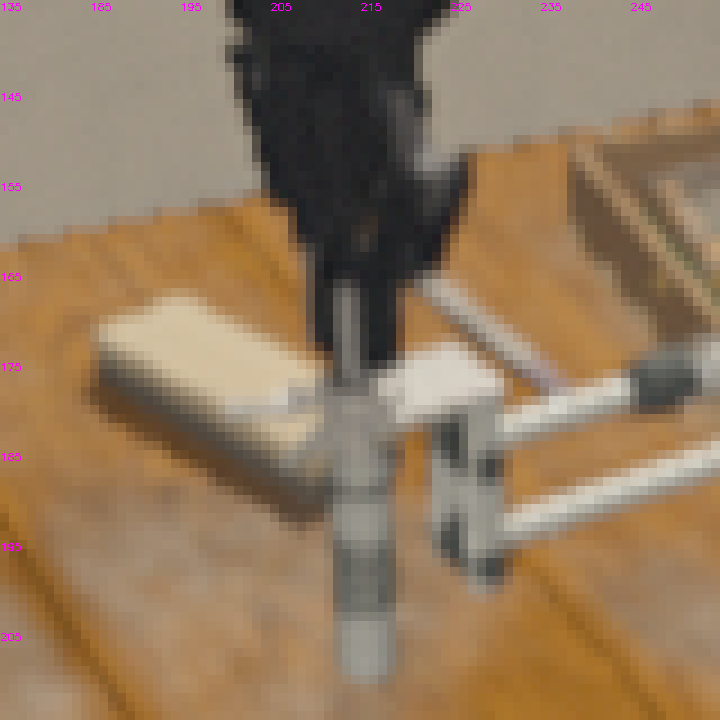

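Request:
move_arm:
  series:
    - [0.0, [0, 0.001, 0], [0, 0, 0]]
    - [0.0, [0, 0.003, -0.0001], [0, 0, 0]]
    - [0.0, [0, 0.005, -0.0002], [0, 0, 0]]
    - [0.0, [0, 0.007, -0.0003], [0, 0, 0]]
    - [0.0, [0, 0.009, -0.0004], [0, 0, 0]]
    - [0.0, [0, 0.01, -0.0005], [0, 0, 0]]
    - [0.0, [0, 0.01, -0.0005], [0, 0, 0]]

```text
clock: 18.3
tool_pos: [528.8, 117.5, 188.0]
eef_rot: [-0.475, -0.524, 0.524, 0.475]
ft_force: [-2.3, -0.1, -0.2]
grip_width: 16.8
```

```bash
python3 -c "
from h import *
im=avg(20)"
```

```text
t 19.3 F [-4.03 -0.75 -0.52] T [-0.184  0.691 -0.02 ] p [528.89 117.48 188.24] w 16.81
```

Request:
move_arm:
  series:
    - [0.0, [0, 0, 0.0004], [0, 0, 0]]
    - [0.0, [0, 0, 0.0004], [0, 0, 0]]
    - [0.0, [0, 0, 0.0004], [0, 0, 0]]
    - [0.0, [0, 0, 0.0004], [0, 0, 0]]

```text
clock: 19.7
tool_pos: [528.9, 117.5, 188.5]
eef_rot: [0.475, 0.524, -0.524, -0.475]
ft_force: [-1.9, -0.5, 0.1]
grip_width: 16.6
```

```bash
python3 -c "
from h import *
im=avg(20)"
```

```text
t 20.7 F [-1.14 -0.06 -0.14] T [-0.034  0.169 -0.002] p [528.9  117.46 188.43] w 16.55
```

Request:
move_arm:
  series:
    - [0.0, [0, 0.001, 0.0], [0, 0, 0]]
    - [0.0, [0, 0.002, 0.0], [0, 0, 0]]
    - [0.0, [0, 0.003, 0.0], [0, 0, 0]]
    - [0.0, [0, 0.003, 0.0], [0, 0, 0]]

```text
clock: 21.1
tool_pos: [529.0, 117.5, 185.4]
eef_rot: [0.475, 0.524, -0.524, -0.475]
ft_force: [1.6, 1.5, 0.2]
grip_width: 16.7
```

```bash
python3 -c "
from h import *
im=avg(24)
cv2.imwrite('pics/scene15.png',im[:,:,::-1]);zoom('pics/scene15.png',175,135,80,80,9,'pics/z21.png')"
```

```text
t 22.3 F [3.09 0.82 0.38] T [ 0.091 -0.587  0.028] p [528.93 117.45 185.45] w 16.76
```

View pics/z21.png

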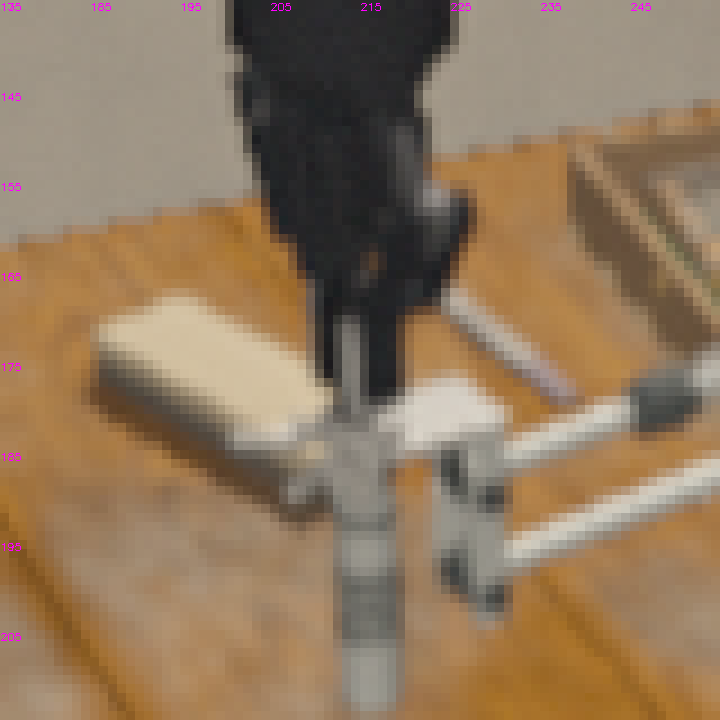

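Request:
move_arm:
  series:
    - [0.0, [0, 0, -0.0003], [0, 0, 0]]
    - [0.0, [0, 0, -0.0003], [0, 0, 0]]
    - [0.0, [0, 0, -0.0003], [0, 0, 0]]

```text
clock: 22.6
tool_pos: [528.9, 117.5, 185.2]
eef_rot: [-0.475, -0.524, 0.524, 0.475]
ft_force: [4.1, 0.8, 1.0]
grip_width: 16.4
```

```bash
python3 -c "
from h import *
im=avg(24)"
```

```text
t 23.8 F [3.92 0.74 0.54] T [ 0.077 -0.693  0.026] p [528.91 117.46 185.27] w 16.62
```

Request:
move_arm:
  series:
    - [0.0, [0, 0, -0.0006], [0, 0, 0]]
    - [0.0, [0, 0, -0.0006], [0, 0, 0]]
    - [0.0, [0, 0, -0.0006], [0, 0, 0]]

```text
clock: 24.1
tool_pos: [529.1, 117.5, 185.0]
eef_rot: [-0.475, -0.524, 0.524, 0.475]
ft_force: [1.6, 0.1, 0.4]
grip_width: 16.6
```

```bash
python3 -c "
from h import *
im=avg(12)"
```

```text
t 24.7 F [0.04 0.04 0.04] T [-0.051 -0.058 -0.001] p [529.13 117.5  185.06] w 16.76
```

Request:
move_arm:
  series:
    - [0.0, [0, 0.0005, 0], [0, 0, 0]]
    - [0.0, [0, 0.0005, 0], [0, 0, 0]]
    - [0.0, [0, 0.0005, 0], [0, 0, 0]]
  newtons: 20

```text
clock: 25.0
tool_pos: [529.2, 117.5, 184.6]
eef_rot: [-0.475, -0.524, 0.524, 0.475]
ft_force: [-2.6, -0.5, 0.7]
grip_width: 16.5
```

```bash
python3 -c "
from h import *
im=avg(12)"
```

```text
t 25.6 F [-2.06 -0.28  0.13] T [-0.095  0.367 -0.007] p [529.31 117.52 184.66] w 16.99
```

Request:
move_arm:
  series:
    - [0.0, [0, 0, 0.0003], [0, 0, 0]]
    - [0.0, [0, 0, 0.0003], [0, 0, 0]]
    - [0.0, [0, 0, 0.0003], [0, 0, 0]]
    - [0.0, [0, 0, 0.0003], [0, 0, 0]]

```text
clock: 26.0
tool_pos: [529.3, 117.5, 184.8]
eef_rot: [0.475, 0.524, -0.524, -0.475]
ft_force: [-2.4, 0.3, -0.4]
grip_width: 16.5
```

```bash
python3 -c "
from h import *
im=avg(12)"
```

```text
t 26.6 F [-1.95  0.02 -0.06] T [-0.072  0.351 -0.024] p [529.28 117.5  184.82] w 16.86
```

Request:
move_arm:
  series:
    - [0.0, [0, 0, 0.0003], [0, 0, 0]]
    - [0.0, [0, 0, 0.0003], [0, 0, 0]]
    - [0.0, [0, 0, 0.0003], [0, 0, 0]]
    - [0.0, [0, 0, 0.0003], [0, 0, 0]]

```text
clock: 27.0
tool_pos: [529.2, 117.5, 184.9]
eef_rot: [0.475, 0.524, -0.524, -0.475]
ft_force: [-0.5, 0.1, 0.9]
grip_width: 17.2
```

```bash
python3 -c "
from h import *
im=avg(8)"
```

```text
t 27.4 F [ 0.05  0.14 -0.25] T [-0.005  0.03   0.001] p [529.16 117.48 184.91] w 16.85
```

Request:
move_arm:
  series:
    - [0.0, [0, 0.0005, 0], [0, 0, 0]]
    - [0.0, [0, 0.001, -0.0001], [0, 0, 0]]
    - [0.0, [0, 0.0015, -0.0001], [0, 0, 0]]
    - [0.0, [0, 0.0015, -0.0001], [0, 0, 0]]
    - [0.0, [0, 0.0015, -0.0001], [0, 0, 0]]

```text
clock: 27.9
tool_pos: [529.2, 117.5, 183.4]
eef_rot: [0.475, 0.524, -0.524, -0.475]
ft_force: [1.1, 0.7, -0.0]
grip_width: 16.6
```

```bash
python3 -c "
from h import *
im=avg(16)"
```

```text
t 28.7 F [1.82 0.45 0.48] T [ 0.039 -0.34   0.018] p [529.21 117.48 183.39] w 16.77
```

Request:
move_arm:
  series:
    - [0.018, [0, 0, 0], [0, 0, 0]]
    - [0.02, [0, 0, 0], [0, 0, 0]]
    - [0.022, [0, 0, 0], [0, 0, 0]]
    - [0.026, [0, 0, 0], [0, 0, 0]]
    - [0.03, [0, 0, 0], [0, 0, 0]]
    - [0.034, [0, 0, 0], [0, 0, 0]]

```text
clock: 29.3
tool_pos: [528.9, 117.5, 183.2]
eef_rot: [-0.475, -0.524, 0.524, 0.475]
ft_force: [0.1, 0.0, -0.9]
grip_width: 33.8
```

```bash
python3 -c "
from h import *
im=avg(10)
cv2.imwrite('pics/scene16.png',im[:,:,::-1]);zoom('pics/scene16.png',175,135,80,80,9,'pics/z22.png')"
```

```text
t 29.8 F [-0.06 -0.23 -0.14] T [-0.005  0.005  0.013] p [529.03 117.47 183.29] w 34.14
```

View pics/z22.png

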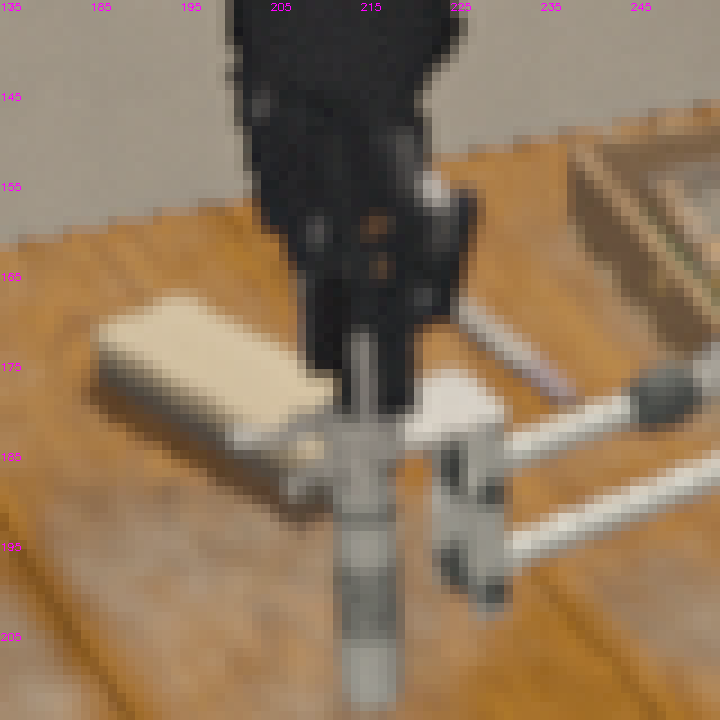

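Request:
move_arm:
  series:
    - [0.05, [0, 0, 0], [0, 0, 0]]
    - [0.05, [0, 0, 0], [0, 0, 0]]
    - [0.05, [0, -0.01, 0], [0, 0, 0]]
    - [0.05, [0, -0.025, 0], [0, 0, 0]]
    - [0.05, [0, -0.045, 0], [0, 0, 0]]
    - [0.05, [0, -0.07, 0], [0, 0, 0]]
    - [0.05, [0, -0.1, 0], [0, 0, 0]]
    - [0.05, [0, -0.14, 0], [0, 0, 0]]

```text
clock: 30.6
tool_pos: [528.3, 117.5, 324.7]
eef_rot: [-0.475, -0.524, 0.524, 0.475]
ft_force: [0.3, -0.0, 0.1]
grip_width: 50.1
```

Request:
move_arm:
  series:
    - [0.05, [0, -0.02, 0.03], [0, 0, 0]]
    - [0.05, [0, -0.02, 0.08], [0, 0, 0]]
    - [0.05, [0, -0.02, 0.13], [0, 0, 0]]
    - [0.05, [0, -0.02, 0.16], [0, 0, 0]]
    - [0.05, [0, -0.02, 0.16], [0, 0, 0]]
    - [0.05, [0, -0.02, 0.16], [0, 0, 0]]

```text
clock: 31.2
tool_pos: [370.1, 101.8, 345.1]
eef_rot: [0.476, 0.525, -0.523, -0.474]
ft_force: [0.2, -0.2, -1.1]
grip_width: 50.0
```

```bash
python3 -c "
from h import *
im=ctrl.get_image('scene')
cv2.imwrite('pics/scene17.png',im[:,:,::-1]);zoom('pics/scene17.png',175,135,80,80,9,'pics/z23.png')
avg(10)
im2=ctrl.get_image('scene');print(np.abs(im2.astype(int)-im)[140:215,180:300].max())
im=ctrl.get_image('top');cv2.imwrite('pics/top17.png',im[:,:,::-1]);zoom('pics/top17.png',205,140,80,100,6,'pics/z24.png')
"
```

```text
t 31.75 F [ 0.1   0.06 -0.31] T [-0.004  0.008 -0.005] p [370.28 101.76 343.29] w 49.85
9
```

View pics/z23.png

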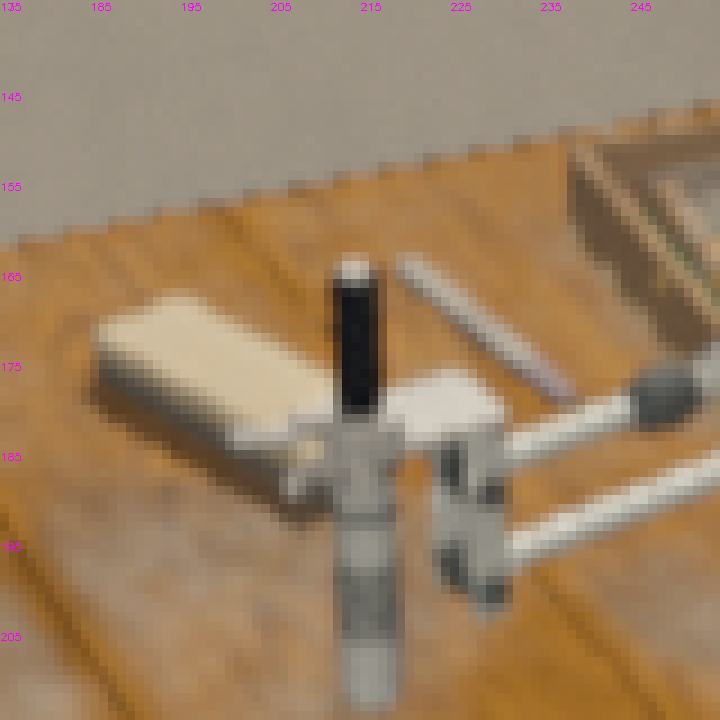

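View pics/z24.png

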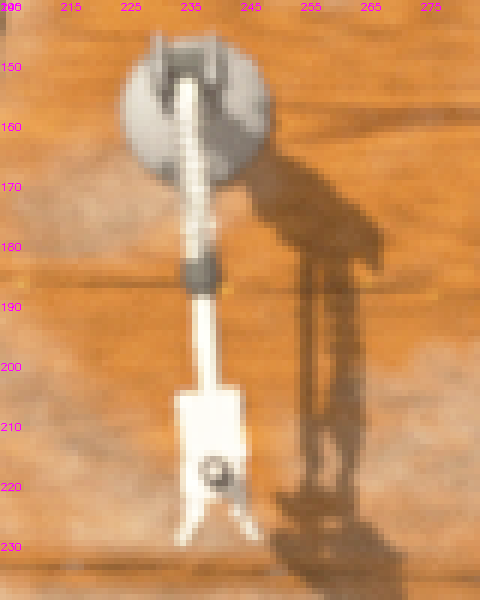

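```bash
python3 -c "
from h import *
d=np.array([.9952,.0982])
s=np.array([534.2,117.6])-5.2*d
print(proj('top',[*s,230]),proj('scene',[*s,230]),proj('scene',[*s,62]))
print(ctrl.job_done())
"
```

```text
[239.64232139 218.11767987] [214.05726654 165.42215093] [215.89332251 212.79357437]
the job is handed in; nothing more can be done
None
```

The handpiece is out of its stand and hanging by its collar in the balancer fork, released, and the job is handed in. No verdict came back, so what follows is my own reading of the forces and pictures.

- **Lift:** I gripped the black grip just above the collar and lifted it clear of the stand. The wrist force gave a weight of about 6.7 N.
- **Fork entry:** I took the neck in level with the collar about 9 mm above the fork. It touched the slot lightly (about 1.5 N), and I re-centred it from that touch before lowering the collar behind the bumps.
- **Sinking:** I followed the arm's arc down about 70 mm in small steps of at most about 25 mm/s, stopping at each stage to read the forces.
- **Release:** Just before opening, the vertical force read +0.5 N, close to its roughly +0.2 N zero offset. A sideways force of 1.8 N was still there when I let go.

**Last checks:**
- **Picture at rest:** The handpiece hangs upright and the picture did not change over about 0.5 s. The fork was only slightly higher than before release, by about a pixel.
- **Fork seat:** The cap showed within about 1 px (3–4 mm) of where it should be in the top view, and near that in the scene view. In the top view the white collar merges with the white fork, so I could not measure its seating directly.
- **Robot:** The gripper is well clear and touching nothing.

**Disagreements and gaps:**
- The two cameras differed by about 2.5 mm sideways.
- The sideways force swung by up to ±4 N during the lowering because the robot responded slowly to sub-millimetre corrections. I corrected it each time.
- I never measured the arm's swing speed directly.
- I kept clear of the loupe, cork block and oilstone but did not measure them again at the end.

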